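# Clamp the filter head onto the bench fume port

## Task

Two fume extraction ports stand on the repair bench, each with a hinged clamp collar standing open. On the port that has a filter head sitting on its flange, swing the collar fully shut around the two flanges, and only then swing its latch fully home into the slot of the collar. Do not touch the other port, which has only a bare open pipe.

Things in the scene. Friction and masses are not known exactly. Their poses are not given: they have to be found in the camera images.
- port: Port to clamp: fixed pipe on a 104 mm base disc, with a domed, slotted filter head (44 mm wide, top at 130 mm) on its flange. Flanges 62 mm wide meet at height 83 mm. Steel clamp ring round them: outer radius 43 mm, heights 71-95 mm; +x half fixed, -x half is the hinged collar. Origin: pipe axis at bench, z up. Upright 14 mm round pins on collar and latch end at height 135 mm, bare from 95 mm up.
- collar (a joint): Hinged half ring of port, rad: 0 = fully shut at a hard stop, opens to 1.75, starts at 1.0-1.6. Port frame, mm: vertical hinge at x 0, y 48; pin when shut at x -64, y 0; opening by q turns the pin clockwise (seen from above) by q about the hinge. Stiff hinge (0.04 N m, about 1 N at the pin); stays where left. Parts of a port do not block each other.
- latch (a joint): Dark swing bolt of port, rad: 0 = fully home at a hard stop, lying along -x in the slotted lug at the shut collar's free end; opens to 1.9, starts at 1.1-1.7. Port frame, mm: vertical pivot at x 14, y -58; pin when home at x -43, y -58; opening by q turns the pin anticlockwise (seen from above) by q about the pivot. Stiff pivot (0.03 N m, about 1 N at the pin); stays where left.
- spare_port: The other port, not to be touched: same pipe, open collar, latch, pins and frame as port but no filter head, so its flange top at height 83 mm shows a bare dark pipe mouth 36 mm wide. Origin: pipe axis at the bench. Its open collar and latch reach to about 135 mm from the origin.
Not all that is in view belongs to the job. Leave any brown or yellow look-alike of the port alone.

How it is judged (in metres and radians):
On the way, in this order (a step that is already met when the one before it is completed fails the run):
1. the collar is swung shut around both flanges while the latch is still open (value of joint collar below 0.175 rad and value of joint latch above 0.6 rad), for 0.2 s.
2. the latch is swung home with the collar shut (value of joint each of latch, collar below 0.175 rad), for 0.2 s.
At the end, for the whole second after the job is handed in: The collar is shut to within 10 degrees and the latch is home to within 10 degrees, both left so and the other port never touched (all of step 2).
It fails at once if the other port is touched (contact force between spare_port and the fingers above 1 N or contact force between spare_port and the arm above 1 N).
It also fails if it takes over 45 s, if anything falls off the work surface, if the arm or the gripper's body presses on something with over 40 N, if the wrist force passes 120 N, or if a joint passes its speed limit or range.

## Robot

A 6-joint arm with a two-finger parallel gripper is mounted at the origin on the work surface. World frame = base frame: x ahead of the robot, y to its left, z up, the work surface at z = 0. Lengths are in mm, angles in rad, forces in N, time in s.
With the tool pointing down it reaches from about 250 to 775 mm from the base axis. Payload 4 kg.
Tool frame: the origin (TCP) lies midway between the tips of the shut fingers; the grasp point (between the pads) lies 19 mm behind it; z points along the fingers, y is the line along which they close (so a half turn about z gives the same grasp; the last joint's range is limited). The gripper opens to 85 mm and grips with 20 to 120 N. Pads are 22 mm wide; open, the fingers measure 114 mm over their backs; the gripper's body (76 mm by 85 mm) begins 54 mm behind the grasp point. The pads swing forward as they close: fully open they stand 13 mm farther back than shut.
Start: joints at [-1.283, 0.087, 1.371, -0, 1.684, -0.103], TCP at [209.509, -508.551, 231.341] pointing down, gripper open.
Joint ranges: [-3.1, 3.1], [-0.76, 2.03], [0.27, 2.55], [-1.08, 4.22], [0.17, 2.65], [-2.57, 2.57]. Speed limits (rad/s): [2.79, 2.79, 3.14, 3.14, 3.14, 3.14].

## Interface

Orientations are given as a rotation vector (axis times angle).
In Python, from rig import observe, snapshot, hand_in gives the robot as it stands.
- The arm moves only by the shell command python3 -m jog 'ROWS' [FORCE]. ROWS is JSON, a list that holds one entry, the list of rows, each a list of 5 numbers: the shift along the tool's x, y, z in m, then the turn about the tool's z in degrees, then the opening, from 0 (shut) to 1 (fully open). A call has 1 to 5 rows; each row is the pose to reach, as a shift and turn from the pose commanded when the call began, along the tool's axes at that moment; what a row does not reach only later rows make up. A row lasts 1/8 s, in which the tool goes at most 62.5 mm and 10.7 degrees, less where a joint would pass 70% of its speed; a pose out of reach is approached as far as the arm can. A call with a gripper value outside its range is refused whole. The fingers move at their own pace and stop on an object; FORCE is the grip in N (left out, the last holds). Time passes only in rows, so rows that repeat a pose let the fingers close. It gives the time, the measured TCP pose, the force, the opening and the grip force at its end, in the units of the state.
- observe(): the state, without advancing time (a new reading comes with each control period).
- snapshot(name): name is "scene" or "top"; returns a dict with "pixels" (384x512x3 uint8, red, green, blue), "intrinsics" (3x3 intrinsics, pixels), "rvec" (rotation vector, rad) and "tvec" (3), from world to camera coordinates, as OpenCV has them. Camera axes: x right, y down, z forward; pixel columns grow to the right and rows downward; lengths in mm; the calibration is good to about 2 mm. A picture is of the moment at which its call begins. There is no depth.
- hand_in(): hands the job in; it is judged then, once.
The state is a dict: "t": time; "joints": joint angles; "qvel": joint speeds; "joint_torque": joint torques, N m; "ee_pos": TCP position; "ee_rot": TCP orientation; "ft_force": force on the tool from outside, world axes, zero at the start; "torque": the same for the moment, N m; "finger_gap": finger opening in mm; "grasp_force": force on a finger pad.
Only numpy, scipy, OpenCV 4.12 (cv2) and the standard library are available. Lean on these libraries where they do the work, as an engineer would, in place of code of your own. Each camera call takes 0.05 s, during which the arm holds its last target. There are 200 camera calls.

## Working session

There is one attempt and no reset: what is moved stays moved. The work goes in short steps, Python scripts to look and compute and a shell command to move; the robot and the scene stay as the last step left them, time stands still between calls to the robot, and variables do not carry over. Pictures are saved under pics/ and viewed, at most 10 in all, crops included, and the job is handed in when it is done.

```bash
mkdir -p pics; cat > h.py <<'E'
import numpy as np,cv2,json
from rig import observe,snapshot
def snap(n,f):
    s=snapshot(n); cv2.imwrite(f'pics/{f}.png',cv2.cvtColor(s['pixels'],cv2.COLOR_RGB2BGR))
    np.savez(f'pics/{f}.npz',**{k:np.array(s[k]) for k in s}); return s
def ray(f,u,v,z):
    s=np.load(f'pics/{f}.npz'); R=cv2.Rodrigues(s['rvec'].astype(float))[0]; t=s['tvec'].ravel()
    d=R.T@np.linalg.inv(s['intrinsics'])@[u,v,1]; c=-R.T@t
    return c+d*(z-c[2])/d[2]
def proj(f,P):
    s=np.load(f'pics/{f}.npz'); return cv2.projectPoints(np.array(P,float).reshape(-1,1,3),s['rvec'],s['tvec'],s['intrinsics'],None)[0].reshape(-1,2)
def crop(f,u0,v0,u1,v1,k,o):
    cv2.imwrite(f'pics/{o}.png',cv2.resize(cv2.imread(f'pics/{f}.png')[v0:v1,u0:u1],None,fx=k,fy=k,interpolation=cv2.INTER_CUBIC))
E
python3 - <<'E'
from h import *
a=snap('top','top0');b=snap('scene','scene0')
i=np.hstack([cv2.imread('pics/top0.png'),cv2.imread('pics/scene0.png')])
cv2.imwrite('pics/v1.png',cv2.resize(cv2.imread('pics/top0.png'),(800,600),interpolation=cv2.INTER_CUBIC))
cv2.imwrite('pics/v2.png',cv2.resize(cv2.imread('pics/scene0.png'),(800,600),interpolation=cv2.INTER_CUBIC))
for s in (a,b): 
  R=cv2.Rodrigues(np.array(s['rvec'],float))[0]; print(-R.T@np.array(s['tvec']).ravel(),R[2])
E
```

```text
[ 404.75019643  -43.14676506 1139.51206726] [ 0.17935932 -0.00803917 -0.98375078]
[1312.43034724  177.8365344   583.57274019] [-0.77210301 -0.26035338 -0.57971809]
```

View pics/v1.png

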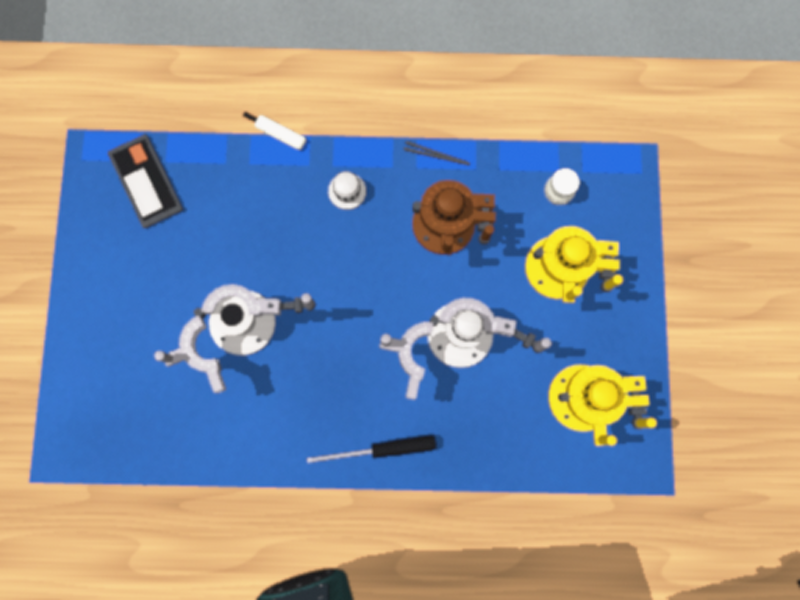

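View pics/v2.png

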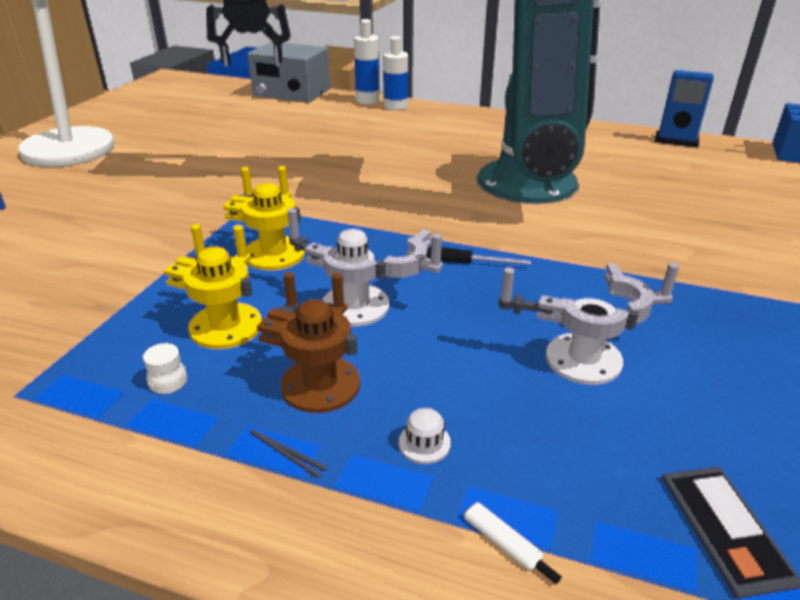

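The top view (800-px) shows five candidates: steel port with white head at (468,325), steel spare with dark bare mouth at (232,315), brown look-alike at (448,205), and yellow ones at (575,252) and (602,395). By the description the port is at (468,325). A close crop will check it.

```bash
python3 - <<'E'
from h import *
crop('top0',230,175,365,265,5.9,'c1')
crop('scene0',180,130,320,215,5.7,'c2')
E
```

```text
(no output)
```

View pics/c1.png

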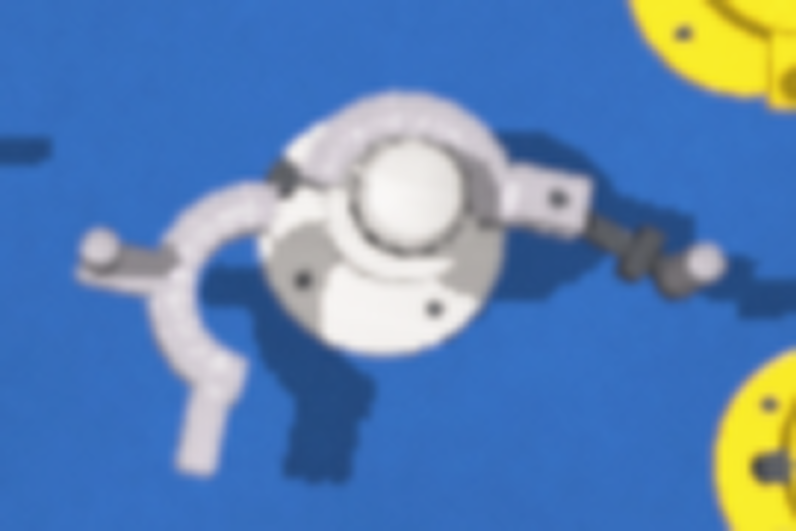

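View pics/c2.png

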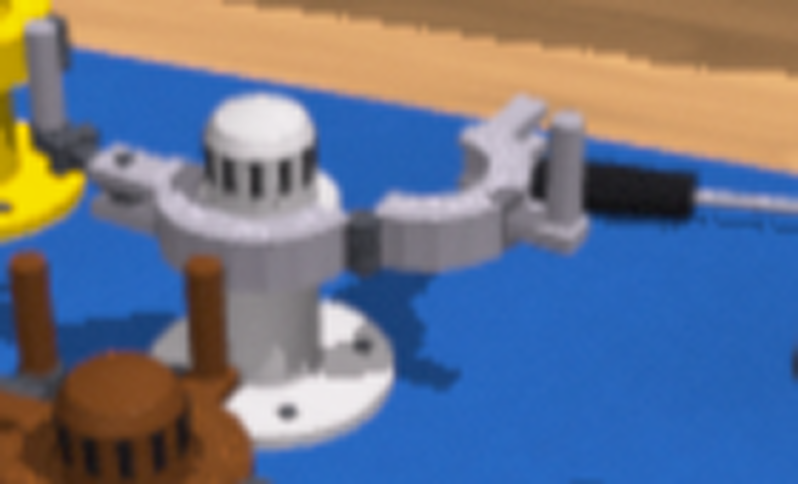

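The crops confirm the steel port with a white slotted head. In c1 the dome is at (410,192), hinge (286,180), latch pivot (559,199), collar pin top (100,245) and latch pin top (706,262). In c2 the pin tops are at (568,120) and (43,28).

```bash
cat > geo.py <<'E'
from h import *
T=lambda u,v:(230+u/5.9,175+v/5.9)
def fit(hin,piv,cp,lp):
    # port frame: hinge(0,48), pivot(14,-58)
    d=(hin-piv)[:2]; yaw=np.arctan2(d[1],d[0])-np.arctan2(106,-14)
    R=np.array([[np.cos(yaw),-np.sin(yaw)],[np.sin(yaw),np.cos(yaw)]])
    o=(hin+piv)[:2]/2-R@[7,-5]
    l=lambda P:R.T@(P[:2]-o)
    a=l(cp)-[0,48]; qc=np.arctan2(-48,-64)-np.arctan2(a[1],a[0])
    b=l(lp)-[14,-58]; ql=np.arctan2(b[1],b[0])-np.pi
    w=lambda x:(x+np.pi)%(2*np.pi)-np.pi
    return yaw,o,w(qc),w(ql),np.hypot(*a),np.hypot(*b),R
E
python3 - <<'E'
from geo import *
hin=ray('top0',*T(286,180),95);piv=ray('top0',*T(559,199),95);cp=ray('top0',*T(100,245),135);lp=ray('top0',*T(706,262),135)
print(hin,piv,cp,lp,'dome',ray('top0',*T(410,192),125),np.hypot(*(hin-piv)[:2]),'exp 106.9')
yaw,o,qc,ql,ra,rb,R=fit(hin,piv,cp,lp); print('yaw',yaw,'o',o,'qc,ql',qc,ql,'radii',ra,'80',rb,'57')
S=lambda u,v:(180+u/5.7,130+v/5.7)
print('scene',ray('scene0',*S(568,118),135),ray('scene0',*S(43,25),135))
h=o+R@[0,48];p=o+R@[14,-58]
print('spare',ray('top0',232*.64,315*.64,83), 'spare latch pin',ray('top0',305*.64,300*.64,135))
print('yel near', ray('top0',577*.64,293*.64,135),ray('top0',605*.64,437*.64,135), ray('top0',550*.64,398*.64,0),ray('top0',602*.64,393*.64,130))
for q in np.linspace(qc,0,6):
    a=R@np.array([np.cos(-q)*-64-np.sin(-q)*-48,np.sin(-q)*-64+np.cos(-q)*-48])+h; print('collar',q.round(2),a.round())
for q in np.linspace(ql,0,6):
    a=R@(57*np.array([-np.cos(q),-np.sin(q)]))+p; print('latch',q.round(2),a.round())
s=observe();print(s['ee_pos'],s['ee_rot'],s['t']);print(cv2.Rodrigues(np.array(s['ee_rot'],float))[0].round(3))
E
```

```text
[ 561.88969981 -117.53926586   95.        ] [ 556.70292091 -224.73891192   95.        ] [529.69601799 -45.07645724 135.        ] [ 528.18408407 -272.91196041  135.        ] dome [ 553.79160828 -162.69821019  125.        ] 107.32505202107653 exp 106.9
yaw -0.17966202667465136 o [ 553.3024666  -164.96868882] qc,ql 1.6176940004574156 1.2176187188854648 radii 79.4731513178426 80 56.16074540997346 57
scene [530.97602432 -44.48078949 135.        ] [ 530.12676678 -270.4908797   135.        ]
spare [566.27532931 185.57863115  83.        ] spare latch pin [582.27933133  71.61035817 135.        ]
yel near [ 601.18150141 -318.46776814  135.        ] [ 398.54378937 -351.99724078  135.        ] [ 456.79860824 -307.93679404    0.        ] [ 459.36418826 -351.34932797  130.        ]
collar 1.62 [529. -45.]
collar 1.29 [508. -59.]
collar 0.97 [492. -79.]
collar 0.65 [ 483. -103.]
collar 0.32 [ 483. -129.]
collar 0.0 [ 490. -154.]
latch 1.22 [ 528. -274.]
latch 0.97 [ 517. -265.]
latch 0.73 [ 508. -254.]
latch 0.49 [ 502. -242.]
latch 0.24 [ 500. -228.]
latch 0.0 [ 501. -214.]
[ 209.37957387 -508.11836393  230.24542514] [-3.07985128e+00 -6.09559768e-01  3.09887163e-04] 0.1
[[ 0.925  0.381 -0.001]
 [ 0.381 -0.925  0.002]
 [ 0.    -0.002 -1.   ]]
```

```bash
cat >> h.py <<'E'
def go(x,y,z,ang=None):
    "shift in tool axes (m) and turn (deg) to reach x,y,z mm with tool y at world angle ang"
    s=observe();R=cv2.Rodrigues(np.array(s['ee_rot'],float))[0]
    a=np.degrees(np.arctan2(R[1,1],R[0,1])); d=R.T@(np.array([x,y,z])-s['ee_pos'])/1000
    print('t',round(s['t'],2),np.round(s['ee_pos'],1),'yang',round(a,1),'shift',d.round(4),'turn',None if ang is None else round(a-ang,1),'gap',round(s['finger_gap'],1),'j6',round(s['joints'][5],2))
E
python3 -m jog '[[[0.05,-0.032,0,-10,0.5],[0.1,-0.065,0,-20,0.5],[0.155,-0.1,0,-30,0.5],[0.21,-0.136,0,-40,0.5],[0.265,-0.172,0,-50,0.5]]]' 40; python3 -c "
from h import *
go(529.5,-45,180,0)"
```

```text
t: 0.72
ee_pos: [384.4, -254.3, 230.9]
ee_rot: [-2.53, -1.862, -0.0]
ft_force: [0.9, -0.7, -0.5]
finger_gap: 42.6
grasp_force: 0.0
t 0.72 [ 384.4 -254.3  230.9] yang -17.3 shift [0.2429 0.0762 0.0509] turn -17.3 gap 42.6 j6 -0.41
```

```bash
python3 -m jog '[[[0.05,0.016,0,-5,0.5],[0.1,0.032,0.01,-10,0.5],[0.155,0.05,0.02,-14,0.5],[0.205,0.065,0.035,-17,0.5],[0.243,0.076,0.05,-17.3,0.5]]]'; python3 -c "
from h import *
go(529.5,-45,103,0)
s=snap('scene','s1');snap('top','t1')
crop('scene0',180,130,320,215,5.7,'x')
u,v=proj('s1',[529,-45,135])[0].astype(int)
A=cv2.imread('pics/s1.png')[v-60:v+50,u-65:u+65];u,v=proj('t1',[529,-45,135])[0].astype(int);B=cv2.imread('pics/t1.png')[v-55:v+55,u-65:u+65]
cv2.imwrite('pics/c3.png',cv2.resize(np.hstack([A,B]),None,fx=3,fy=3))"
```

```text
t: 1.35
ee_pos: [530.4, -45.4, 180.3]
ee_rot: [-2.225, -2.217, 0.001]
ft_force: [0.7, -0.3, -0.7]
finger_gap: 42.7
grasp_force: 0.0
t 1.35 [530.4 -45.4 180.3] yang -0.2 shift [ 0.0004 -0.0009  0.0773] turn -0.2 gap 42.7 j6 -0.19
```

View pics/c3.png

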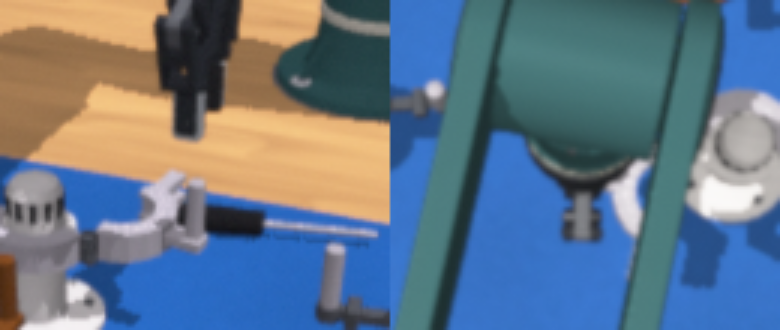

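The scene crop (left) shows the fingers directly above the collar pin at (197,185), and the spare's latch pin at (333,250) is well clear. Descend and grip.

```bash
python3 -m jog '[[[0,-0.001,0.04,0,0.5],[0,-0.001,0.077,0,0.5],[0,-0.001,0.077,0,0.5],[0,-0.001,0.077,0,0],[0,-0.001,0.077,0,0]]]' 40; python3 -m jog '[[[0,0,0,0,0],[0,0,0,0,0]]]'; python3 - <<'E'
from geo import *
go(529,-45,103,0)
o=np.array([553.3,-165]);yaw=-.18;R=np.array([[np.cos(yaw),-np.sin(yaw)],[np.sin(yaw),np.cos(yaw)]]);s=observe()
Rt=cv2.Rodrigues(np.array(s['ee_rot'],float))[0]
for q in np.arange(1.6,-.11,-.1):
    c,n=np.cos(-q),np.sin(-q);a=R@(np.array([c*-64-n*-48,n*-64+c*-48])+[0,48])+o
    print(q.round(2),a.round(),(Rt.T@[*(a-s['ee_pos'][:2]),0])[:2].round()/1000)
E
```

```text
t: 2.08
ee_pos: [530.1, -48.1, 106.9]
ee_rot: [2.225, 2.212, 0.004]
ft_force: [0.1, -0.1, 2.0]
finger_gap: 12.4
grasp_force: 38.9
t: 2.33
ee_pos: [530.2, -48.1, 106.8]
ee_rot: [2.225, 2.212, 0.003]
ft_force: [0.4, -1.6, 5.7]
finger_gap: 12.8
grasp_force: 39.6
t 2.33 [530.2 -48.1 106.8] yang -0.3 shift [ 0.0031 -0.0012  0.0038] turn -0.3 gap 12.8 j6 -0.19
1.6 [528. -45.] [ 0.003 -0.002]
1.5 [521. -49.] [-0.001 -0.009]
1.4 [514. -53.] [-0.005 -0.016]
1.3 [508. -58.] [-0.01  -0.022]
1.2 [503. -64.] [-0.016 -0.027]
1.1 [498. -70.] [-0.022 -0.032]
1.0 [493. -77.] [-0.029 -0.037]
0.9 [489. -84.] [-0.036 -0.041]
0.8 [486. -91.] [-0.044 -0.044]
0.7 [484. -99.] [-0.051 -0.046]
0.6 [ 483. -107.] [-0.059 -0.047]
0.5 [ 482. -115.] [-0.067 -0.048]
0.4 [ 482. -123.] [-0.075 -0.048]
0.3 [ 483. -131.] [-0.083 -0.047]
0.2 [ 485. -139.] [-0.091 -0.045]
0.1 [ 487. -146.] [-0.098 -0.042]
-0.0 [ 490. -154.] [-0.106 -0.039]
-0.1 [ 494. -161.] [-0.113 -0.035]
```

Gripped (gap 12.8 mm). Now swing along the arc, turning with it.

```bash
python3 -m jog '[[[-0.006,-0.011,0,-8,0],[-0.013,-0.02,0,-16,0],[-0.022,-0.028,0,-24,0],[-0.032,-0.035,0,-32,0],[-0.043,-0.041,0,-40,0]]]'; cat > arc.py <<'E'
from geo import *
import sys
o=np.array([553.3,-165]);yaw=-.18;R=np.array([[np.cos(yaw),-np.sin(yaw)],[np.sin(yaw),np.cos(yaw)]]);s=observe()
def cpos(q): c,n=np.cos(-q),np.sin(-q);return R@(np.array([c*-64-n*-48,n*-64+c*-48])+[0,48])+o
def lpos(q): return R@(57*np.array([-np.cos(q),-np.sin(q)])+[14,-58])+o
def tab(f,qs):
    go(*f(qs[-1]),103,0);Rt=cv2.Rodrigues(np.array(s['ee_rot'],float))[0]
    for q in qs: a=f(q);print(round(q,2),a.round(),(Rt.T@[*(a-s['ee_pos'][:2]),0])[:2].round(4))
E
python3 -c "
from arc import *
tab(cpos,[.9,.85,.8,.7,.5,.3,.15,0,-.05])"
```

```text
t: 2.95
ee_pos: [491.2, -90.8, 106.8]
ee_rot: [1.323, 2.838, 0.005]
ft_force: [9.4, -0.9, 0.3]
finger_gap: 12.8
grasp_force: 39.2
t 2.95 [491.2 -90.8 106.8] yang 40.0 shift [-0.0514 -0.0418  0.0039] turn 40.0 gap 12.8 j6 -1.0
0.9 [489. -84.] [6.4117 3.0567]
0.85 [488. -88.] [ 4.6328 -0.5255]
0.8 [486. -91.] [ 2.677  -4.0142]
0.7 [484. -99.] [ -1.7449 -10.6771]
0.5 [ 482. -115.] [-12.4674 -22.5167]
0.3 [ 483. -131.] [-25.3281 -31.9902]
0.15 [ 486. -142.] [-36.0711 -37.3114]
0 [ 490. -154.] [-47.4886 -40.9675]
-0.05 [ 492. -157.] [-51.4003 -41.8009]
```

```bash
python3 -m jog '[[[-0.006,-0.01,0,-9,0],[-0.017,-0.022,0,-18,0],[-0.03,-0.032,0,-27,0],[-0.041,-0.037,0,-35,0],[-0.052,-0.041,0,-41,0]]]'; python3 -m jog '[[[0,0,0,0,0],[0,0,0,0,0]]]'
python3 -c "
from arc import *
tab(cpos,[.2,.1,0,-.05])"
```

```text
t: 3.58
ee_pos: [493.8, -152.5, 106.7]
ee_rot: [0.247, 3.121, 0.016]
ft_force: [3.4, 30.0, 13.7]
finger_gap: 12.7
grasp_force: 42.0
t: 3.82
ee_pos: [493.9, -152.2, 106.8]
ee_rot: [0.251, 3.12, 0.014]
ft_force: [9.5, 12.6, 4.2]
finger_gap: 12.3
grasp_force: 40.1
t 3.83 [ 493.9 -152.2  106.8] yang 80.8 shift [ 0.001  -0.0051  0.0037] turn 80.8 gap 12.3 j6 -1.83
0.2 [ 485. -139.] [11.3297 11.9465]
0.1 [ 487. -146.] [7.6805 4.831 ]
0 [ 490. -154.] [ 3.3392 -1.8846]
-0.05 [ 492. -157.] [ 0.9224 -5.0713]
```

The +y reaction shows the collar on its stop. Release, lift and look.

```bash
python3 -m jog '[[[0,0,0,0,0.45],[0,0,0,0,0.45],[0,0,-0.04,0,0.45],[0,0,-0.08,0,0.45],[0,0,-0.08,10,0.45]]]'
python3 -c "
from arc import *
go(528,-273,180,-20)
snap('scene','s2');crop('scene0',0,0,9,9,1,'x');crop('s2',170,120,310,220,5.7,'c4')
print(proj('s2',[[*cpos(0),135],[*lpos(1.22),135]]))"
```

```text
t: 4.45
ee_pos: [491.0, -157.8, 188.8]
ee_rot: [0.534, 3.088, -0.004]
ft_force: [-1.4, -0.1, -0.9]
finger_gap: 38.5
grasp_force: 0.0
t 4.45 [ 491.  -157.8  188.8] yang 70.4 shift [-0.0735 -0.096   0.0095] turn 90.4 gap 38.5 j6 -1.65
[[240.23485854 134.97817523]
 [186.75701263 133.75256258]]
```

View pics/c4.png

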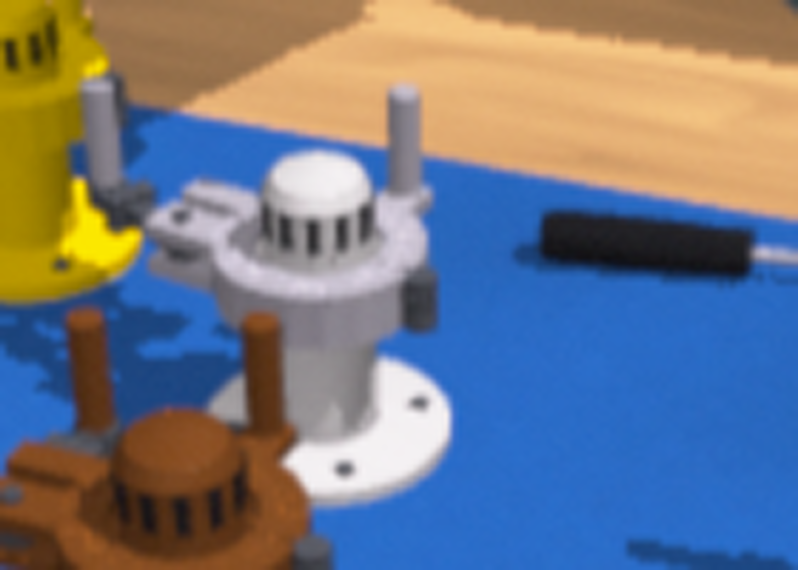

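The collar pin top is at crop (404,90), i.e. pixel (241,136), against a shut prediction of (240,135): shut. The latch pin at crop (97,85) is unmoved. On to the latch.

```bash
python3 -m jog '[[[-0.015,-0.02,0,10,0.45],[-0.03,-0.04,0,20,0.45],[-0.045,-0.06,0,30,0.45],[-0.06,-0.08,0,40,0.45],[-0.0735,-0.096,0.01,50,0.45]]]'
python3 -m jog '[[[0,0,0,10,0.45],[0,0,0,20,0.45],[0,0,0,30,0.45],[0,0,0,40,0.45],[0,0,0,40,0.45]]]'
python3 -c "
from arc import *
go(*lpos(1.22),103,-20)
snap('scene','s3');crop('s3',140,80,280,180,5.7,'c5')"
```

```text
t: 5.12
ee_pos: [526.8, -272.8, 174.1]
ee_rot: [1.792, 2.58, -0.001]
ft_force: [0.1, 0.6, 0.6]
finger_gap: 38.7
grasp_force: 0.0
t: 5.75
ee_pos: [526.2, -271.5, 173.3]
ee_rot: [-2.558, -1.82, 0.002]
ft_force: [-0.4, 0.1, -0.3]
finger_gap: 38.2
grasp_force: 0.0
t 5.75 [ 526.2 -271.5  173.3] yang -19.1 shift [-0.0016  0.0024  0.0703] turn 0.9 gap 38.2 j6 -0.24
```

View pics/c5.png

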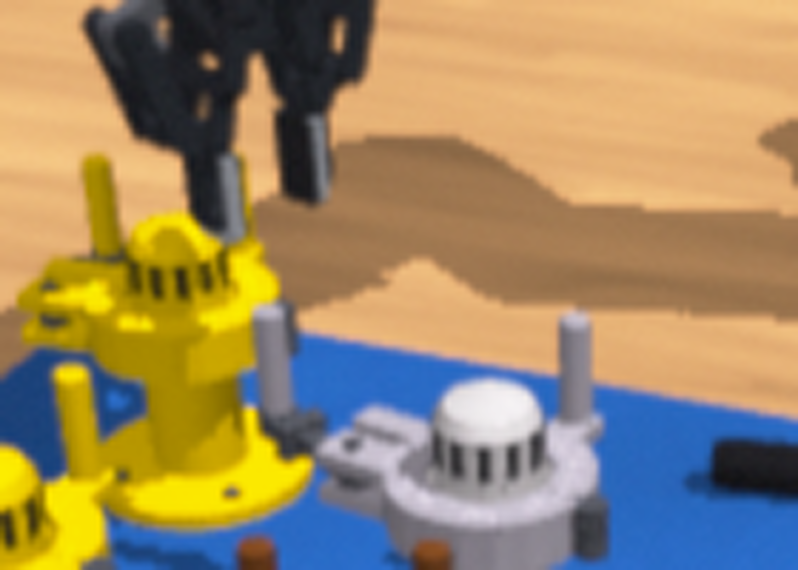

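The finger tips at (232,235) and (315,200) straddle the latch pin, top at (270,312). Descend and grip.

```bash
python3 -m jog '[[[-0.001,0.002,0.04,0,0.45],[-0.001,0.002,0.07,0,0.45],[-0.001,0.002,0.07,0,0.45],[-0.001,0.002,0.07,0,0],[-0.001,0.002,0.07,0,0]]]' 40; python3 -m jog '[[[0,0,0,0,0],[0,0,0,0,0]]]'
python3 -c "
from arc import *
tab(lpos,[1.22,1.05,.85,.65,.45,.25,.1,0,-.05])"
```

```text
t: 6.42
ee_pos: [529.3, -273.7, 106.4]
ee_rot: [2.559, 1.816, 0.002]
ft_force: [0.8, -0.9, 1.0]
finger_gap: 13.0
grasp_force: 39.1
t: 6.68
ee_pos: [529.3, -273.7, 106.3]
ee_rot: [2.559, 1.816, 0.002]
ft_force: [0.1, -0.1, 4.0]
finger_gap: 12.5
grasp_force: 39.6
t 6.67 [ 529.3 -273.7  106.3] yang -19.3 shift [ 0.0493 -0.047   0.0031] turn -19.3 gap 12.5 j6 -0.24
1.22 [ 528. -274.] [-0.5127 -1.3354]
1.05 [ 520. -268.] [  2.1528 -10.6394]
0.85 [ 512. -260.] [  7.2464 -20.8169]
0.65 [ 506. -250.] [ 14.2604 -29.7796]
0.45 [ 502. -240.] [ 22.9151 -37.1702]
0.25 [ 500. -229.] [ 32.8657 -42.694 ]
0.1 [ 500. -220.] [ 40.9419 -45.4763]
0 [ 501. -214.] [ 46.5181 -46.646 ]
-0.05 [ 501. -212.] [ 49.3431 -47.0204]
```

```bash
python3 -m jog '[[[0.0025,-0.009,0,9,0],[0.008,-0.0195,0,18,0],[0.0145,-0.0285,0,27,0],[0.0235,-0.036,0,36,0],[0.0335,-0.0415,0,45,0]]]'
python3 -c "
from arc import *
tab(lpos,[.3,.25,.15,.1,0,-.05])"
```

```text
t: 7.3
ee_pos: [499.8, -230.8, 106.3]
ee_rot: [3.058, 0.685, -0.002]
ft_force: [-2.0, -8.4, 3.7]
finger_gap: 12.8
grasp_force: 39.9
t 7.3 [ 499.8 -230.8  106.3] yang -64.7 shift [ 0.0095 -0.0168  0.0032] turn -64.7 gap 12.8 j6 0.6
0.3 [ 500. -231.] [0.0415 0.6299]
0.25 [ 500. -229.] [ 1.0077 -2.0509]
0.15 [ 500. -223.] [ 3.3357 -7.2511]
0.1 [ 500. -220.] [ 4.6917 -9.7574]
0 [ 501. -214.] [  7.7706 -14.5513]
-0.05 [ 501. -212.] [  9.4859 -16.8269]
```

```bash
python3 -m jog '[[[0.003,-0.007,0,6,0],[0.0055,-0.011,0,10,0],[0.008,-0.0145,0,14,0],[0.0095,-0.017,0,16,0],[0.0095,-0.017,0,16,0]]]'
python3 -c "
from arc import *
tab(lpos,[.15,.1,0,-.05])"
```

```text
t: 7.92
ee_pos: [501.0, -212.6, 106.3]
ee_rot: [3.121, 0.262, -0.001]
ft_force: [-4.3, -10.3, 5.7]
finger_gap: 12.6
grasp_force: 40.0
t 7.92 [ 501.  -212.6  106.3] yang -80.4 shift [ 0.0004 -0.001   0.0033] turn -80.4 gap 12.6 j6 0.9
0.15 [ 500. -223.] [-2.9501  9.9318]
0.1 [ 500. -220.] [-2.3222  7.1523]
0 [ 501. -214.] [-0.6538  1.7047]
-0.05 [ 501. -212.] [ 0.3825 -0.9498]
```

```bash
python3 -m jog '[[[0,-0.003,0,0,0],[0,-0.003,0,0,0]]]';python3 -m jog '[[[0,0,0,0,0.45],[0,0,0,0,0.45],[0,0,-0.05,0,0.45],[0,0,-0.1,0,0.45],[-0.05,0,-0.14,0,0.45]]]'
python3 -c "
from arc import *
snap('scene','s4');crop('s4',170,120,310,220,5.7,'c6')
print(proj('s4',[[*cpos(0),135],[*lpos(0),135],[*lpos(.17),135],[*cpos(.17),135]]))"
```

```text
t: 8.18
ee_pos: [500.9, -212.4, 106.3]
ee_rot: [3.116, 0.26, 0.001]
ft_force: [-1.9, -17.5, 1.2]
finger_gap: 12.6
grasp_force: 40.2
t: 8.8
ee_pos: [454.3, -212.8, 244.8]
ee_rot: [3.13, 0.271, 0.002]
ft_force: [-0.4, -0.1, -0.3]
finger_gap: 38.5
grasp_force: 0.0
[[240.23485854 134.97817523]
 [214.66778584 132.78338698]
 [211.10595647 131.98374905]
 [246.02955466 134.90962806]]
```

View pics/c6.png

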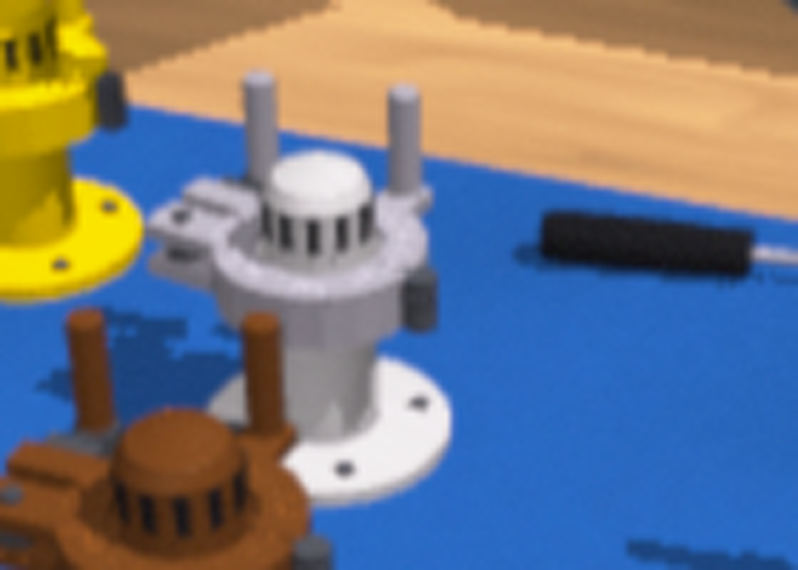

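The latch pin top at crop (260,77) is pixel (215.6,133.5), against (214.7,132.8) predicted for home. The collar pin at (404,92) is unchanged. Both match, so I'm handing in.

```bash
python3 -c "
from rig import hand_in
print(hand_in())"
```

```text
the job is handed in; nothing more can be done
None
```

The collar on the port with the filter head was swung shut, then its latch was swung home; both pins match their shut positions in the last picture. The other port was left untouched, and the job was handed in at about 9 s (no verdict was returned).

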